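# Shuttle in and guard shut on the bench riveter

### The job

Get the bench riveting machine ready for its stroke, with the fingertips only: push the loaded shuttle by the black pad on its front fully home under the riveting head, and then, with the shuttle in, swing the yellow-framed clear guard fully shut across the front by pushing on its outside. Grip and lift nothing, keep off the bracket in the nest and off the inside of the guard, and leave the loose things around the machine standing where they are.

Things in the scene. Friction and masses are not known exactly. Their poses are not given: they have to be found in the camera images.
- riveter: Green bench riveting machine, fixed, 0.72 m tall. Origin on its spindle axis at bench level; own -x points out of its front (operator's side), +x to its column, z up. In its frame, mm: base x -165 to 270, y -115 to 115, table top z 85; control box on the -y side behind x 130. The shuttle's slideway runs along x.
- head_front (a point): Middle of the front lower edge of the head casting: x -55, y 0, z 300 mm in the machine's frame. The head spans y -70 to 70, x -55 to 140, from here up; below it the spindle tool hangs on the axis x 0, y 0 down to z 166 mm. Axes as the machine's.
- latch (a point): Red interlock switch on the latch post that the shut guard meets: x -136 to -106, y 82 to 106, z 180 to 235 mm in the machine's frame (post to z 260); this point is the middle of its front face. The hinge post, a 14 mm rod at x -145, y -100, goes up to z 276 mm.
- shuttle (a joint): Shuttle position, m: 0 = fully home against its end stop, growing as it is drawn out of the front (machine's -x), to 0.12. Starts 0.070 to 0.115 out; rubs with about 3 N, stays where left. Aluminium carriage 100 mm wide, 255 long, top at z 120 mm; at its front an apron 110 mm wide, z 70 to 120 mm, bears the black push pad. Only the bench is under the apron.
- shuttle_pad (a point): Centre of the front face of the black push pad (90 mm wide, 40 mm tall), 95 mm above the bench; with the shuttle home it lies at x -218, y 0 mm in the machine's frame, 68 mm in front of the shut guard's outside face. Axes as the machine's.
- guard (a joint): Guard angle, rad: 0 = fully shut across the machine's front (panel from the hinge along the machine's +y), growing as its free edge swings out of the front; 1.57 = panel pointing straight out along the machine's -x, beyond that it leans to the -y side. Starts 1.6 to 1.9, limit 2.1. Friction hinge, 0.25 N m: stays where left.
- guard_axis (a point): Point on the guard's upright hinge axis at the panel's mid height, 200 mm above the bench; x -145, y -100 mm in the machine's frame. Its axes turn with the guard: +y runs along the panel to the free edge, -x is the outward normal of the outside face (faces the operator when shut, the machine's -y side when open).
- guard_free_edge (a point): Middle of the guard's free edge on its outside face, 190 mm from the hinge axis, z 200 mm. The guard is a clear panel in a yellow frame, 190 mm wide, z 140 to 260 mm, 10 mm thick, its outside face 5 mm off the hinge axis; nothing stands out from that face. Axes as guard_axis.
- guard_inside (a point): Middle of the clear inner sheet of the guard, on the side that faces the riveting head when shut and the machine's +y side when open; not to be touched. 95 mm from the hinge axis, z 200 mm, axes as guard_axis.
- bracket (a point): The zinc bracket with an upright copper rivet in the nest on the shuttle (90 x 34 mm, up to 18 mm tall, underside at z 128 mm), fixed to the shuttle; not to be touched. This point is under its centre, on the spindle axis when the shuttle is home, 218 mm behind the pad's face.
- anvil: Bystander, to be left alone: a loose dark-steel rivet-set anvil (35 mm across, 38 mm tall) standing on the machine's ground table beside the shuttle.
- rivet_cup: Bystander, to be left alone: steel cup of copper rivets, 74 mm across, 45 mm tall, on the bench in front of the machine; origin under its centre.
- parts_bin: Bystander, to be left alone: open red bin of finished brackets, 170 x 120 x 75 mm; origin under its centre.
- oil_bottle: Bystander, to be left alone: whitish clear oil bottle with a red nozzle, 54 mm across, 125 mm tall; origin under its centre.
- hammer: Bystander, to be left alone: hammer lying on the bench; origin under its middle, handle along its own -x.
- wrench: Bystander, to be left alone: steel wrench lying on the bench; origin under its middle.
- rivet_jar: Bystander, to be left alone: glass jar with a steel lid, 64 mm across, 90 mm tall; origin under its centre.

How it is judged:
On the way, in this order (a step that is already met when the one before it is completed fails the run):
1. the shuttle is pushed fully home while the guard is still open (value of joint shuttle below 0.004 m and value of joint guard above 0.8 rad), for 0.2 s.
2. then the guard is swung fully shut (value of joint guard below 0.05 rad and value of joint shuttle below 0.004 m), for 0.2 s.
At the end, for the whole second after the job is handed in: The shuttle is home within 4 mm of its stop and the guard is shut within 0.05 rad (about 9 mm at its free edge), both at rest (all of step 2 and velocity of joint shuttle between -0.005 and 0.005 m/s and velocity of joint guard between -0.03 and 0.03 rad/s); the robot touches nothing.
It fails at once if the bracket in the nest is touched (contact force between any of the fingers, the arm and shuttle_c0 above 1 N or contact force between any of the fingers, the arm and shuttle_c1 above 1 N or contact force between any of the fingers, the arm and shuttle_c2 above 1 N).
It fails at once if the guard is touched on its inside (or pinched) (contact force between any of the fingers, the arm and guard_c0 above 1 N).
It fails at once if a loose thing on the bench or the machine is lifted, carried or knocked more than 30 mm, or tipped over (distance of any of anvil, rivet_cup, parts_bin, oil_bottle, hammer, wrench, rivet_jar from where it was at the start of the episode above 0.03 m or angle between any of anvil, rivet_cup, parts_bin, oil_bottle, rivet_jar's own z axis and vertical above 0.5 rad).
It also fails if it takes over 64 s, if anything falls off the work surface, if the arm or the gripper's body presses on something with over 40 N, if the wrist force passes 120 N, or if a joint passes its speed limit or range.

### The arm

A 6-joint arm with a two-finger parallel gripper is mounted at the origin on the work surface. World frame = base frame: x ahead of the robot, y to its left, z up, the work surface at z = 0. Lengths are in m, angles in rad, forces in N, time in s.
With the tool pointing down it reaches from about 0.425 to 0.95 m from the base axis. Payload 3.5 kg.
Tool frame: the origin (TCP) lies at the very end of the fingers, on their centre line; the grasp point (between the pads) lies 19 mm behind it (tcp_to_grasp is the distance from the TCP to the grasp point, in m); z points along the fingers, y is the direction in which the jaws open and shut (so a half turn about z gives the same grasp; the last joint's range is limited). The gripper opens to 85 mm and grips with 20 to 120 N. Pads are 22 mm wide; open, the fingers measure 114 mm over their backs; the gripper's body (76 mm by 85 mm) begins 54 mm behind the grasp point. The pads swing forward as they close: fully open they stand 13 mm farther back than shut.
Start: joints at [-1.343, 0.286, 1.577, -0, 1.279, -0.15], TCP at [0.249, -0.627, 0.231] pointing down, gripper open.
Joint ranges: [-2.77, 2.77], [-0.9, 2.22], [0.21, 2.48], [-1.53, 4.67], [0.24, 2.81], [-2.84, 2.84]. Speed limits (rad/s): [2.79, 2.79, 3.14, 3.14, 3.14, 3.14].

### API

Orientations are given as a unit quaternion [x, y, z, w].
In Python, from plant import * gives the robot as it stands. The module is installed in compiled form; this text tells all that it offers.
- The arm moves only by the tool arm_command, never from a script. Its argument "steps" is a list of rows, each a list of 3 entries, a list of its own where there are three numbers: the turn, a rotation vector about the tool's x, y, z in rad, then the shift along the tool's x, y, z in m, then the gripper command: -1 is shut, 1 is fully open, values between are in proportion. A call has 1 to 12 rows; each row is the pose to reach, as a shift and turn from the pose measured when the call began, along the tool's axes at that moment; what a row does not reach only later rows make up. A row lasts 1/8 s, in which the tool goes at most 62.5 mm and 10.7 degrees, less where a joint would pass 70% of its speed; a pose out of reach is approached as far as the arm can. A call with a gripper value outside its range is refused whole. The fingers move at their own pace and stop on an object; "force" is the grip in N (left out, the last holds). Time passes only in rows, so rows that repeat a pose let the fingers close. It gives the time, the measured TCP pose, the force and the opening at its end, in the units of the state.
- get_state(): the state, without advancing time (a new reading comes with each control period).
- read_camera(name): name is "scene" or "side" or "wrist"; returns a dict with "frame" (480x640x3 uint8, red, green, blue), "vfov" (degrees; the focal length in pixels is half the picture's height over the tangent of half this angle, whatever the lens; pixels are square), "cx", "cy" (the principal point, pixels), "position" and "rotation" of the camera in the world; the wrist camera has in their place "mount" (4x4, takes a point from camera to tool coordinates, whose origin is the TCP and whose axes are the flange's). Camera axes: x right, y up, looking along -z (the intrinsics and any distortion apply to the point x, -y, -z); pixel columns grow to the right and rows downward; lengths in m; the calibration is good to about 2 mm. A picture is of the moment at which its call begins: read the wrist's pose just before it. There is no depth.
- sign_off(): hands the job in, once; it reports no verdict.
The state is a dict: "time": time; "qpos": joint angles; "dq": joint speeds; "joint_efforts": joint torques, N m; "eef_pos": TCP position; "tcp_rot": TCP orientation; "contact_force": force on the tool from outside, world axes, zero at the start; "wrist_torque": the same for the moment, N m; "opening": opening from 0.0 (shut) to 1.0 (fully open).
Only numpy, scipy, OpenCV 4.12 (cv2) and the standard library are available. Lean on these libraries where they do the work, as an engineer would, in place of code of your own. Each camera call takes 0.05 s, during which the arm holds its last target.

## Working session

There is one attempt and no reset: what is moved stays moved. The work goes in short steps, Python scripts to look and compute and a tool call to move; the robot and the scene stay as the last step left them, time stands still between calls to the robot, and variables do not carry over. Pictures are saved under pics/ and viewed, and the job is handed in when it is done.

Besides the shell and the picture viewer there is one more tool, called after ">>>" as name(argument=value, ...) on one line, values as JSON. arm_command: Moves the arm, as the interface text tells. Its arguments: {"type":"object","properties":{"steps":{"type":"array"},"force":{"type":"number"}},"required":["steps"]}

```bash
mkdir -p pics; python3 - <<'E'
from plant import *
import cv2
s=get_state();print({k:s[k] for k in s})
for n in ("scene","side","wrist"):
    c=read_camera(n);cv2.imwrite(f"pics/{n}0.png",c["frame"][:,:,::-1])
    print(n,{k:c[k] for k in c if k!="frame"})
E
```

```text
{'time': 0.0, 'qpos': array([-1.34298201e+00,  2.87192896e-01,  1.57820824e+00,  4.66179045e-05,
        1.27859908e+00, -1.49986296e-01]), 'dq': array([-9.88809621e-05,  2.59342507e-04,  3.61719355e-04, -1.20295541e-04,
       -1.66065433e-03, -1.66562481e-03]), 'joint_efforts': array([-1.45783659e-03, -4.05985272e+01, -2.92626339e+01, -1.65835149e-04,
        5.84127454e-03, -4.54217357e-06]), 'eef_pos': array([ 0.24888584, -0.62672042,  0.22991211]), 'tcp_rot': array([ 9.82211882e-01,  1.87772119e-01, -2.45362561e-05, -1.20374040e-03]), 'contact_force': array([-0.11156834,  0.47323939,  0.26764346]), 'wrist_torque': array([-0.03063281, -0.0144051 , -0.04567986]), 'opening': 1.0028723709545362}
scene {'vfov': 42.19446371386968, 'cx': 312.46744216788187, 'cy': 240.40966096547675, 'position': array([ 1.53684168, -0.00561857,  0.90312843]), 'rotation': array([0.3252862 , 0.32869167, 0.62497202, 0.62893613])}
side {'vfov': 47.01160098850249, 'cx': 323.9258641642771, 'cy': 243.0421166257011, 'position': array([0.70337726, 0.37325116, 1.34604894]), 'rotation': array([0.03497332, 0.15706132, 0.96672379, 0.19888118])}
wrist {'vfov': 58.29260622035701, 'cx': 317.68587306050983, 'cy': 236.24277230988102, 'mount': array([[-4.97835968e-04,  9.66005975e-01,  2.58519263e-01,
         6.46579976e-02],
       [ 9.99999807e-01,  5.77111998e-04, -2.30767197e-04,
         1.46423934e-04],
       [-3.72117059e-04,  2.58519098e-01, -9.66006075e-01,
        -1.42681606e-01],
       [ 0.00000000e+00,  0.00000000e+00,  0.00000000e+00,
         1.00000000e+00]])}
```

View pics/scene0.png

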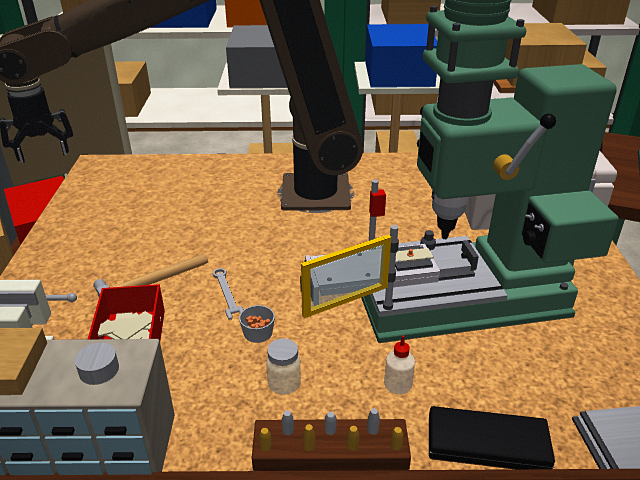

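View pics/side0.png

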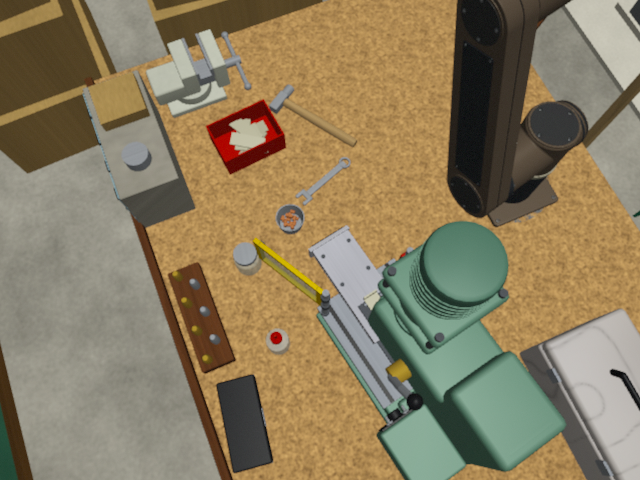

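View pics/wrist0.png

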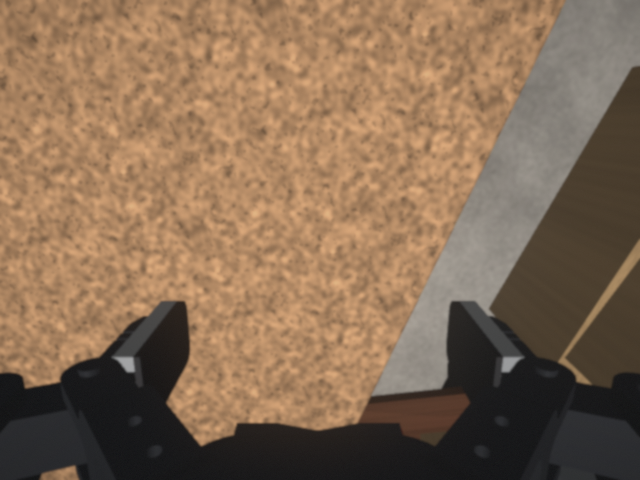

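```bash
python3 - <<'E'
import cv2
a=cv2.imread("pics/scene0.png");b=cv2.imread("pics/side0.png")
cv2.imwrite("pics/sc1.png",cv2.resize(a[170:350,290:530],None,fx=3.3,fy=3.3,interpolation=cv2.INTER_CUBIC))
cv2.imwrite("pics/si1.png",cv2.resize(b[210:360,230:430],None,fx=4,fy=4,interpolation=cv2.INTER_CUBIC))
E
```

```text
(no output)
```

View pics/sc1.png

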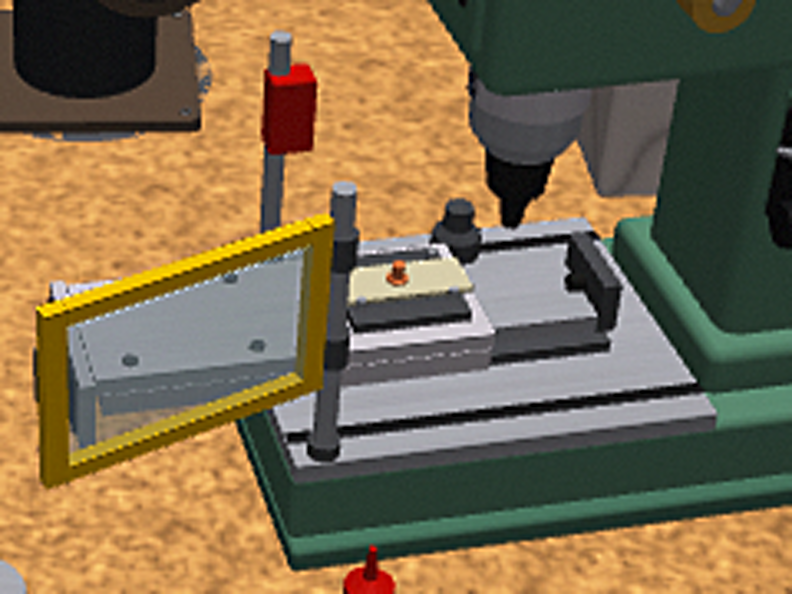

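View pics/si1.png

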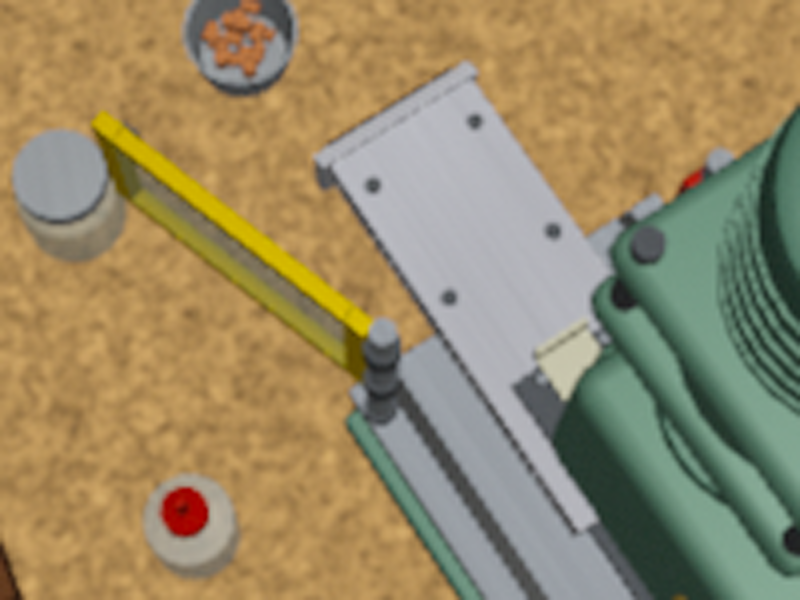

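```bash
cat > h.py <<'E'
import numpy as np
from scipy.spatial.transform import Rotation as R
def proj(c,p):
    f=240/np.tan(np.radians(c["vfov"])/2)
    q=R.from_quat(c["rotation"]).inv().apply(np.atleast_2d(p)-c["position"])
    return np.c_[c["cx"]+f*q[:,0]/-q[:,2],c["cy"]-f*q[:,1]/-q[:,2]]
def M(X,Y,a,p):
    p=np.atleast_2d(p).astype(float)/1000
    c,s=np.cos(a),np.sin(a)
    return np.c_[X+c*p[:,0]-s*p[:,1],Y+s*p[:,0]+c*p[:,1],p[:,2]]
def guardp(g,r,n,z): # machine mm; r along panel, n outward normal
    c,s=np.cos(g),np.sin(g)
    return np.array([-145-s*r-c*n,-100+c*r-s*n,z])
def ray(c,u,v,z):
    f=240/np.tan(np.radians(c["vfov"])/2)
    d=R.from_quat(c["rotation"]).apply([(u-c["cx"])/f,-(v-c["cy"])/f,-1])
    t=(z-c["position"][2])/d[2]
    return c["position"]+t*d
E
cat > fit.py <<'E'
from plant import *
from h import *
from scipy.optimize import least_squares
A=read_camera("scene");B=read_camera("side")
sc=lambda u,v:np.array([290+u/3.3,170+v/3.3]); si=lambda u,v:np.array([230+u/4,210+v/4])
def obs(p):
    X,Y,a,g,s=p
    L=[(A,sc(344,187),[-145,-100,276]),(A,sc(292,568),[-165,-115,0]),(A,sc(281,36),[-121,94,260]),
       (A,sc(40,310),guardp(g,190,5,260)),(A,sc(45,487),guardp(g,190,5,140)),
       (B,si(381,330),[-145,-100,276]),(B,si(95,122),guardp(g,190,5,260)),
       (B,si(318,155),[-s,-55,120]),(B,si(465,65),[-s,55,120]),(B,si(720,158),[-121,94,260])]
    return L
def res(p):
    return np.concatenate([ (proj(c,M(*p[:3],m))[0]-o) for c,o,m in obs(p)])
r=least_squares(res,[0.45,0.35,1.5,1.7,290],x_scale=[.1,.1,.1,.1,10],loss='soft_l1')
p=r.x;print(p);print(res(p).reshape(-1,2).round(1))
print("yaw deg",np.degrees(p[2]))
# rivet
print(proj(A,M(*p[:3],[-(p[4]-210),0,146])),sc(398,272))
for n,c,u,v,z in [("cup",B,290,217,.045),("wrench",B,325,180,0),("jar",B,245.5,256,.09),("oil",B,276,339,.125),("cup2",A,257,313,.045),("jar2",A,283,349,.09)]:
    w=ray(c,u,v,z); print(n,w, "mach",R.from_euler('z',-p[2]).apply(w-[p[0],p[1],0])*1000)
print("pad",M(*p[:3],[-p[4]-8,0,95]),"hinge",M(*p[:3],[-145,-100,200]),"free",M(*p[:3],guardp(p[3],190,5,200)))
E
python3 fit.py
```

```text
[4.65217305e-01 2.62783806e-01 1.77807341e+00 1.85094507e+00
 2.77918491e+02]
[[-0.1 -1.1]
 [-0.5  0.8]
 [ 0.4 -0.4]
 [ 0.8  0.3]
 [ 0.3 -0.8]
 [ 0.8 -0.9]
 [-0.6 -1.2]
 [-1.1  2.2]
 [ 0.3 -0.7]
 [-0.7  0.6]]
yaw deg 101.87610228258791
[[410.17080388 247.16212671]] [410.60606061 252.42424242]
cup [ 0.57619995 -0.12178878  0.045     ] mach [-399.18055817  -29.4635327    45.        ]
wrench [ 0.4457241  -0.20028501  0.        ] mach [-449.14515901  114.37367749    0.        ]
jar [ 0.7154775  -0.05423419  0.09      ] mach [-361.73475526 -179.66229993   90.        ]
oil [0.72117732 0.16337681 0.125     ] mach [-149.9547417 -230.023603   125.       ]
cup2 [ 0.56797314 -0.12350495  0.045     ] mach [-399.16694935  -21.05963934   45.        ]
jar2 [ 0.71786081 -0.06281591  0.09      ] mach [-370.62325644 -180.22851137   90.        ]
pad [[ 0.5240582  -0.01701457  0.095     ]] hinge [[0.59291722 0.14146715 0.2       ]] free [[ 0.68632201 -0.02406395  0.2       ]]
```

```bash
cat > t.py <<'E'
from plant import *
from h import *
P=(0.4652,0.2628,1.7781)
def go(mx,my,z,yawdeg=101.9):
    s=get_state();w=M(*P,[mx,my,z])[0]
    q=R.from_quat(s["tcp_rot"]);d=q.inv().apply(w-s["eef_pos"])
    t=R.from_euler('z',yawdeg,degrees=True)*R.from_euler('x',180,degrees=True)
    print("world",w.round(3),"rad",np.hypot(*w[:2]).round(3),"rot",(q.inv()*t).as_rotvec().round(3),"shift",d.round(4))
def st():
    s=get_state();w=s["eef_pos"]
    print("t",s["time"],"mach mm",(R.from_euler('z',-P[2]).apply(w-[P[0],P[1],0])*1000).round(1),"F",s["contact_force"].round(2),"q",s["qpos"].round(2),"op",round(s["opening"],2),"yaw",R.from_quat(s["tcp_rot"]).apply([1,0,0]).round(3))
E
python3 - <<'E'
from t import *
st();go(-340,0,250);go(-340,0,85);go(-150-12,20,205);go(-162,50,205)
E
```

```text
t 0.25 mach mm [-826.3  394.8  230.7] F [0.44 0.18 0.06] q [-1.34  0.29  1.58  0.    1.28 -0.15] op 1.0 yaw [0.929 0.369 0.   ]
world [ 0.535 -0.07   0.25 ] rad 0.54 rot [-1.000e-03 -1.000e-03 -1.401e+00] shift [ 0.4716 -0.4123 -0.0188]
world [ 0.535 -0.07   0.085] rad 0.54 rot [-1.000e-03 -1.000e-03 -1.401e+00] shift [ 0.4715 -0.4121  0.1462]
world [0.479 0.1   0.205] rad 0.489 rot [-1.000e-03 -1.000e-03 -1.401e+00] shift [ 0.482  -0.5911  0.0264]
world [0.45  0.094 0.205] rad 0.459 rot [-1.000e-03 -1.000e-03 -1.401e+00] shift [ 0.4525 -0.5962  0.0264]
```

>>> arm_command(steps=[[[0, 0, -0.12], [0.039, -0.034, -0.002], -1], [[0, 0, -0.23], [0.079, -0.069, -0.003], -1], [[0, 0, -0.35], [0.118, -0.103, -0.005], -1], [[0, 0, -0.47], [0.157, -0.137, -0.006], -1], [[0, 0, -0.58], [0.196, -0.172, -0.008], -1], [[0, 0, -0.7], [0.236, -0.206, -0.009], -1], [[0, 0, -0.82], [0.275, -0.24, -0.011], -1], [[0, 0, -0.93], [0.314, -0.275, -0.013], -1], [[0, 0, -1.05], [0.354, -0.309, -0.014], -1], [[0, 0, -1.17], [0.393, -0.344, -0.016], -1], [[0, 0, -1.28], [0.432, -0.378, -0.017], -1], [[0, 0, -1.4], [0.472, -0.412, -0.019], -1]])

```text
time: 1.75
eef_pos: [0.5361, -0.0684, 0.2503]
tcp_rot: [0.629, 0.778, 0.0, -0.0]
contact_force: [1.0, -0.5, -0.0]
opening: -0.001
```

```bash
python3 - <<'E'
from t import *
import cv2
c=read_camera("wrist");cv2.imwrite("pics/w1.png",c["frame"][:,:,::-1])
c=read_camera("side");cv2.imwrite("pics/s1.png",c["frame"][:,:,::-1])
st();go(-340,0,83)
E
```

```text
t 1.85 mach mm [-336.7   -2.6  250.5] F [-0.15 -0.24  0.36] q [-0.31 -0.03  1.89  0.    1.28 -0.53] op -0.0 yaw [-0.212  0.977  0.002]
world [ 0.535 -0.07   0.083] rad 0.54 rot [ 0.001 -0.002  0.006] shift [-0.0037 -0.0029  0.1675]
```

View pics/w1.png

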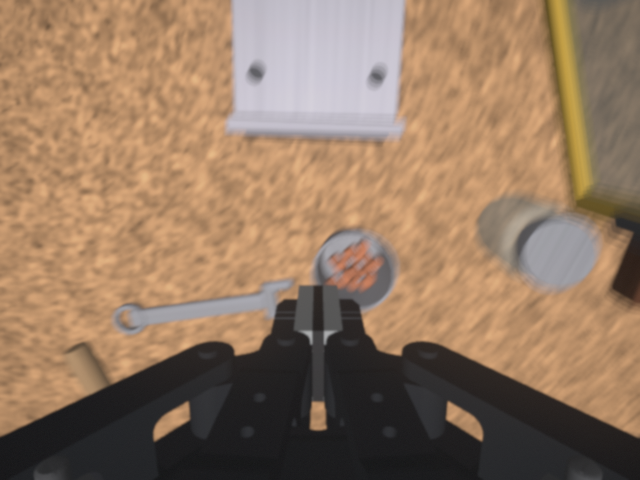

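View pics/s1.png

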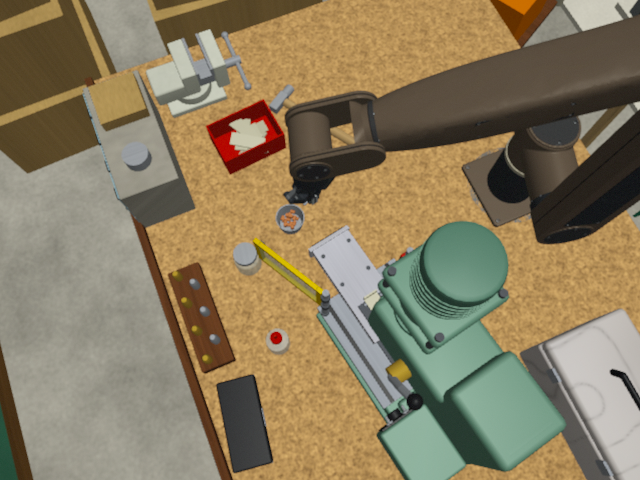

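>>> arm_command(steps=[[[0, 0, 0.006], [-0.004, 0.0, 0.06], -1], [[0, 0, 0.006], [-0.004, -0.003, 0.12], -1], [[0, 0, 0.006], [-0.004, -0.003, 0.155], -1], [[0, 0, 0.006], [-0.004, -0.003, 0.166], -1], [[0, 0, 0.006], [-0.004, -0.003, 0.167], -1], [[0, 0, 0.006], [0.01, -0.003, 0.167], -1]])

```text
time: 2.6
eef_pos: [0.5338, -0.0574, 0.0858]
tcp_rot: [0.631, 0.776, 0.002, 0.002]
contact_force: [0.8, -0.4, 0.3]
opening: 0.001
```

```bash
python3 - <<'E'
from t import *
import cv2
c=read_camera("wrist");cv2.imwrite("pics/w2.png",c["frame"][:,:,::-1])
c=read_camera("scene");cv2.imwrite("pics/s2.png",cv2.resize(c["frame"][150:350,240:500,::-1],None,fx=3,fy=3))
st();go(-300,0,83);go(-232,0,83)
E
```

```text
t 2.7 mach mm [-325.6   -0.7   85.3] F [ 0.56 -0.39  0.21] q [-0.29  0.15  2.03  0.    0.96 -0.51] op 0.0 yaw [-0.207  0.978  0.001]
world [ 0.527 -0.031  0.083] rad 0.528 rot [ 0.004 -0.001  0.001] shift [ 0.0256 -0.0006  0.0023]
world [0.513 0.036 0.083] rad 0.514 rot [ 0.004 -0.001  0.001] shift [ 0.0936 -0.0005  0.0024]
```

View pics/w2.png

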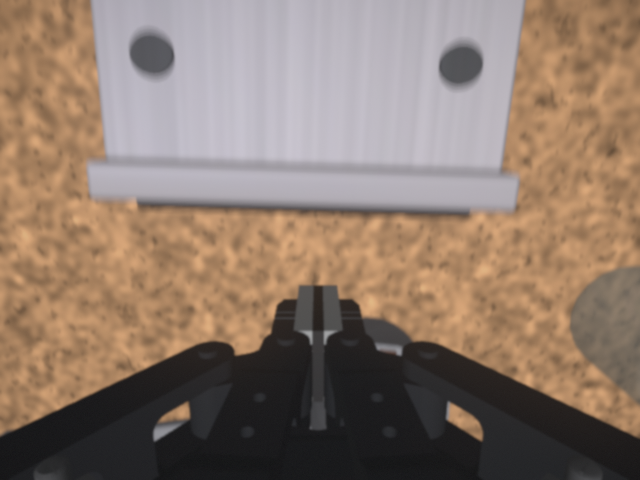

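View pics/s2.png

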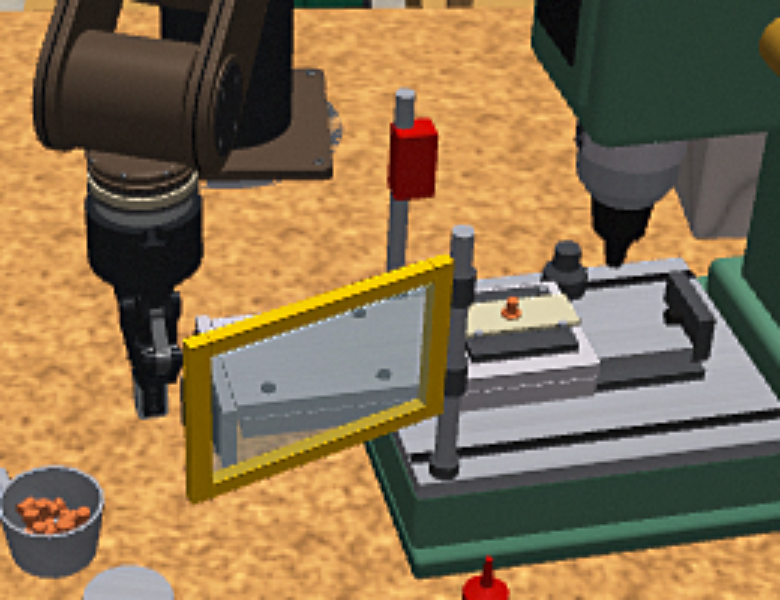

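>>> arm_command(steps=[[[0, 0, 0], [0.012, 0, 0.001], -1], [[0, 0, 0], [0.022, 0, 0.001], -1], [[0, 0, 0], [0.03, 0, 0.001], -1], [[0, 0, 0], [0.038, 0, 0.001], -1], [[0, 0, 0], [0.046, 0, 0.001], -1], [[0, 0, 0], [0.054, 0, 0.001], -1], [[0, 0, 0], [0.062, 0, 0.001], -1], [[0, 0, 0], [0.07, 0, 0.001], -1], [[0, 0, 0], [0.078, 0, 0.001], -1], [[0, 0, 0], [0.083, 0, 0.001], -1], [[0, 0, 0], [0.086, 0, 0.001], -1], [[0, 0, 0], [0.086, 0, 0.001], -1]])

```text
time: 4.2
eef_pos: [0.5141, 0.029, 0.0839]
tcp_rot: [0.629, 0.777, 0.001, -0.0]
contact_force: [1.3, -0.9, 0.7]
opening: 0.005
```

```bash
python3 - <<'E'
from t import *
import cv2
c=read_camera("wrist");cv2.imwrite("pics/w3.png",c["frame"][:,:,::-1])
c=read_camera("scene");cv2.imwrite("pics/s3.png",cv2.resize(c["frame"][150:350,240:500,::-1],None,fx=3,fy=3))
st();go(-229,0,83)
E
```

```text
t 4.3 mach mm [-238.8    0.6   83.6] F [ 0.16 -0.29  0.42] q [-0.14  0.11  2.08  0.    0.95 -0.35] op -0.0 yaw [-0.207  0.978  0.003]
world [0.512 0.039 0.083] rad 0.514 rot [ 0.001 -0.003  0.001] shift [0.0098 0.0006 0.0006]
```

View pics/s3.png

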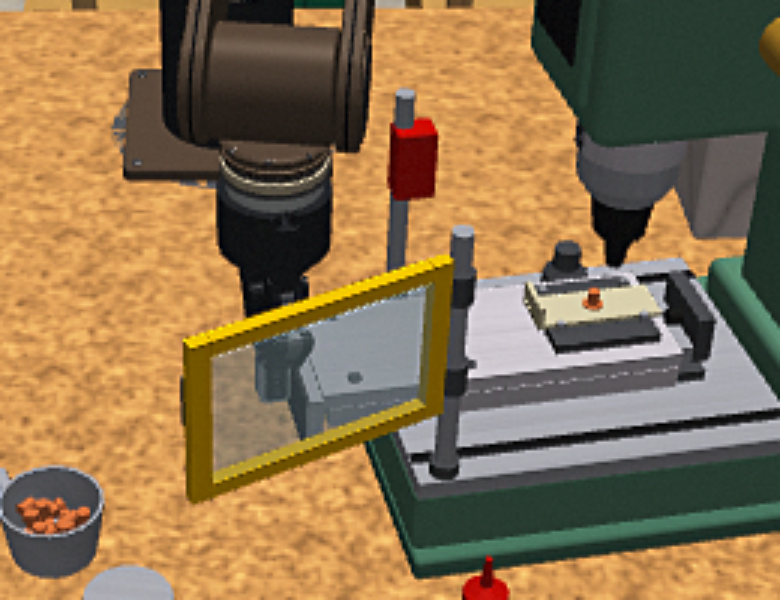

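View pics/w3.png

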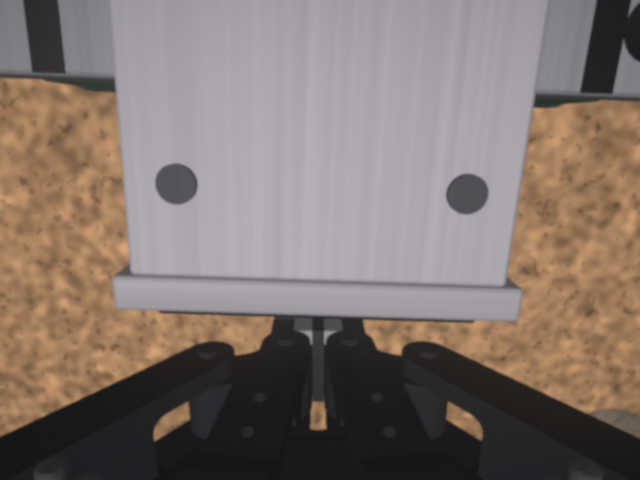

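>>> arm_command(steps=[[[0, 0, 0], [0.003, 0, 0], -1], [[0, 0, 0], [0.006, 0, 0], -1], [[0, 0, 0], [0.009, 0, 0], -1], [[0, 0, 0], [0.011, 0, 0], -1], [[0, 0, 0], [0.012, 0, 0], -1], [[0, 0, 0], [0.012, 0, 0], -1]])

```text
time: 5.05
eef_pos: [0.5115, 0.0405, 0.0837]
tcp_rot: [0.63, 0.777, 0.001, -0.0]
contact_force: [3.6, -3.9, -0.8]
opening: -0.001
```

```bash
python3 - <<'E'
from t import *
st()
E
```

```text
t 5.05 mach mm [-227.     0.5   83.7] F [ 3.6  -3.88 -0.83] q [-0.12  0.11  2.08  0.    0.95 -0.33] op -0.0 yaw [-0.207  0.978  0.002]
```

>>> arm_command(steps=[[[0, 0, 0], [0.002, 0, 0], -1], [[0, 0, 0], [0.004, 0, 0], -1], [[0, 0, 0], [0.004, 0, 0], -1]])

```text
time: 5.42
eef_pos: [0.5115, 0.0406, 0.0838]
tcp_rot: [0.629, 0.778, -0.001, 0.003]
contact_force: [3.9, -16.1, -3.9]
opening: 0.001
```

>>> arm_command(steps=[[[0, 0, 0], [0.006, 0, 0], -1], [[0, 0, 0], [0.006, 0, 0], -1], [[0, 0, 0], [0.006, 0, 0], -1], [[0, 0, 0], [0, 0, 0], -1], [[0, 0, 0], [-0.015, 0, 0], -1], [[0, 0, 0], [-0.03, 0, 0], -1], [[0, 0, 0], [-0.03, 0, 0], -1]])

```text
time: 6.3
eef_pos: [0.5178, 0.0106, 0.0839]
tcp_rot: [0.629, 0.777, -0.001, 0.003]
contact_force: [-1.0, 0.4, 0.2]
opening: 0.004
```

```bash
python3 - <<'E'
from t import *
import cv2
c=read_camera("wrist");cv2.imwrite("pics/w4.png",c["frame"][:,:,::-1])
c=read_camera("scene");cv2.imwrite("pics/s4.png",cv2.resize(c["frame"][150:350,290:550,::-1],None,fx=3,fy=3))
st();go(-258,0,300);go(-340,-60,300);go(-300,-190,300);go(-270,-190,205)
E
```

```text
t 6.4 mach mm [-256.9    0.5   83.8] F [ 0.24 -0.19 -0.55] q [-0.17  0.12  2.07 -0.01  0.95 -0.38] op 0.0 yaw [-0.209  0.978 -0.006]
world [0.518 0.01  0.3  ] rad 0.518 rot [0.001 0.006 0.003] shift [-0.0024  0.0007 -0.2162]
world [ 0.594 -0.058  0.3  ] rad 0.597 rot [0.001 0.006 0.003] shift [-0.0846  0.0604 -0.2157]
world [0.713 0.008 0.3  ] rad 0.713 rot [0.001 0.006 0.003] shift [-0.045   0.1905 -0.2158]
world [0.707 0.038 0.205] rad 0.708 rot [0.001 0.006 0.003] shift [-0.0145  0.1905 -0.121 ]
```

View pics/s4.png

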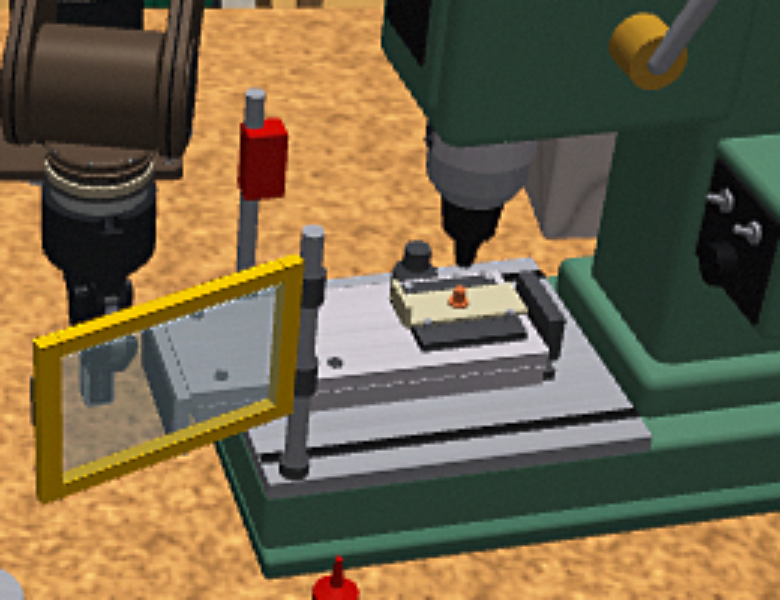

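View pics/w4.png

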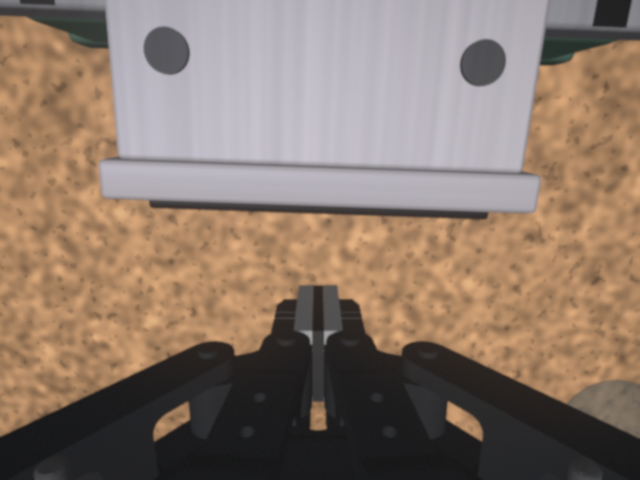

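>>> arm_command(steps=[[[0, 0, 0], [-0.01, 0, -0.05], -1], [[0, 0, 0], [-0.02, 0, -0.11], -1], [[0, 0, 0], [-0.03, 0, -0.17], -1], [[0, 0, 0], [-0.045, 0, -0.22], -1], [[0, 0, 0], [-0.055, 0.03, -0.225], -1], [[0, 0, 0], [-0.055, 0.08, -0.225], -1], [[0, 0, 0], [-0.045, 0.13, -0.225], -1], [[0, 0, 0], [-0.03, 0.18, -0.225], -1], [[0, 0, 0], [-0.015, 0.205, -0.225], -1], [[0, 0, 0], [-0.015, 0.205, -0.225], -1]])

```text
time: 7.65
eef_pos: [0.7212, 0.0429, 0.3075]
tcp_rot: [0.628, 0.778, -0.002, 0.001]
contact_force: [0.6, -0.1, 0.1]
opening: -0.001
```

```bash
python3 - <<'E'
from t import *
import cv2
c=read_camera("wrist");cv2.imwrite("pics/w5.png",c["frame"][:,:,::-1])
c=read_camera("scene");cv2.imwrite("pics/s5.png",c["frame"][:,:,::-1])
st();go(-270,-195,222)
E
```

```text
t 7.75 mach mm [-269.4 -203.9  308.5] F [-0.43  0.24  0.16] q [-0.08  0.35  1.36 -0.01  1.43 -0.29] op 0.0 yaw [-0.21   0.978 -0.006]
world [0.712 0.039 0.222] rad 0.713 rot [-0.001  0.006  0.004] shift [-0.0001 -0.0089  0.0865]
```

View pics/s5.png

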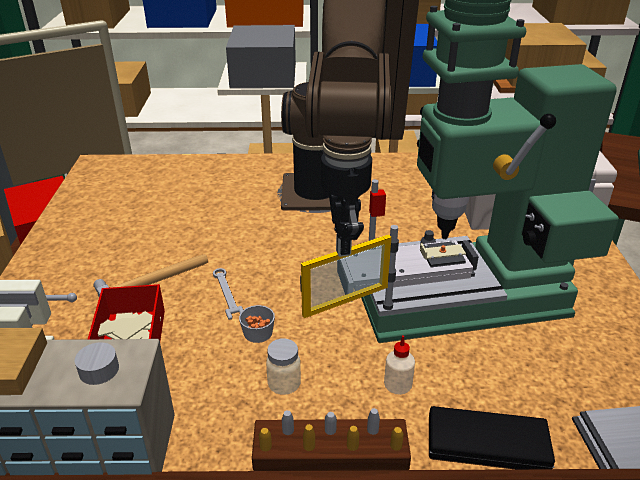

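View pics/w5.png

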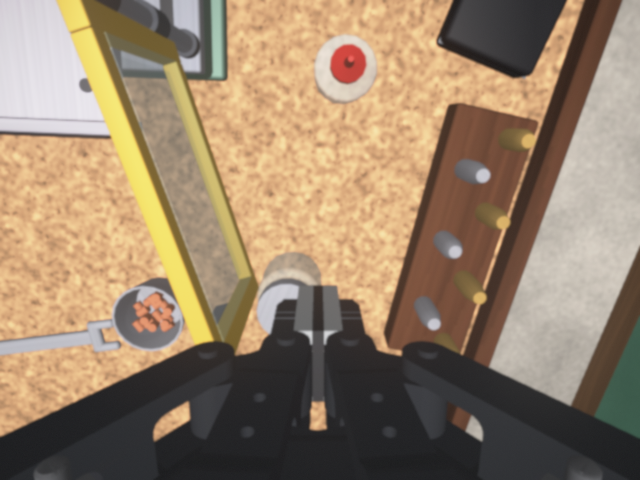

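```bash
cat > arc.py <<'E'
from t import *
def arc(gs,z=222,r=125,extra=0):
    s=get_state();q=R.from_quat(s["tcp_rot"])
    for g in gs:
        h=10*abs(np.cos(g))+14*abs(np.sin(g))
        m=guardp(g,r,5+h-extra,z);w=M(*P,m)[0]
        print(round(g,2),m.round(),"rad",np.hypot(*w[:2]).round(3),"shift",q.inv().apply(w-s["eef_pos"]).round(3))
E
python3 - <<'E'
from arc import *
arc(np.arange(1.85,0.8,-.1))
E
```

```text
1.85 [-259. -155.  222.] rad 0.671 shift [ 0.011 -0.049  0.086]
1.75 [-264. -143.  222.] rad 0.66 shift [ 0.006 -0.061  0.086]
1.65 [-268. -130.  222.] rad 0.648 shift [ 0.002 -0.074  0.086]
1.55 [-270. -117.  222.] rad 0.635 shift [-0.    -0.087  0.087]
1.45 [-272. -105.  222.] rad 0.624 shift [-0.001 -0.099  0.087]
1.35 [-272.  -93.  222.] rad 0.612 shift [-0.001 -0.111  0.087]
1.25 [-270.  -81.  222.] rad 0.6 shift [ 0.    -0.123  0.087]
1.15 [-268.  -69.  222.] rad 0.588 shift [ 0.002 -0.135  0.087]
1.05 [-264.  -57.  222.] rad 0.576 shift [ 0.006 -0.147  0.087]
0.95 [-260.  -45.  222.] rad 0.563 shift [ 0.011 -0.159  0.086]
0.85 [-254.  -34.  222.] rad 0.551 shift [ 0.017 -0.17   0.086]
```

>>> arm_command(steps=[[[0, 0, 0], [0, 0, 0.045], -1], [[0, 0, 0], [0, 0, 0.08], -1], [[0, 0, 0], [0, 0, 0.086], -1], [[0, 0, 0], [0, -0.02, 0.086], -1], [[0, 0, 0], [0.002, -0.035, 0.086], -1], [[0, 0, 0], [0.003, -0.047, 0.086], -1], [[0, 0, 0], [0.003, -0.059, 0.086], -1], [[0, 0, 0], [0.002, -0.071, 0.086], -1], [[0, 0, 0], [0, -0.083, 0.087], -1], [[0, 0, 0], [0, -0.083, 0.087], -1]])

```text
time: 9.0
eef_pos: [0.638, 0.023, 0.2218]
tcp_rot: [0.629, 0.778, -0.002, 0.001]
contact_force: [-1.3, -0.1, 1.8]
opening: 0.0
```

```bash
python3 - <<'E'
from arc import *
import cv2
c=read_camera("wrist");cv2.imwrite("pics/w6.png",c["frame"][:,:,::-1])
c=read_camera("scene");cv2.imwrite("pics/s6.png",cv2.resize(c["frame"][150:350,260:520,::-1],None,fx=3,fy=3))
st();arc(np.arange(1.55,-0.05,-.1))
E
```

```text
t 9.1 mach mm [-270.3 -120.4  221.4] F [-0.94 -0.27  1.33] q [-0.12  0.22  1.68 -0.01  1.25 -0.33] op -0.0 yaw [-0.21   0.978 -0.005]
1.55 [-270. -117.  222.] rad 0.635 shift [-0.    -0.004 -0.001]
1.45 [-272. -105.  222.] rad 0.624 shift [-0.001 -0.016 -0.001]
1.35 [-272.  -93.  222.] rad 0.612 shift [-0.001 -0.027 -0.001]
1.25 [-270.  -81.  222.] rad 0.6 shift [ 0.    -0.039 -0.001]
1.15 [-268.  -69.  222.] rad 0.588 shift [ 0.002 -0.051 -0.001]
1.05 [-264.  -57.  222.] rad 0.576 shift [ 0.006 -0.063 -0.001]
0.95 [-260.  -45.  222.] rad 0.563 shift [ 0.011 -0.075 -0.001]
0.85 [-254.  -34.  222.] rad 0.551 shift [ 0.017 -0.086 -0.001]
0.75 [-246.  -23.  222.] rad 0.539 shift [ 0.024 -0.097 -0.001]
0.65 [-238.  -13.  222.] rad 0.528 shift [ 0.033 -0.107 -0.001]
0.55 [-228.   -4.  222.] rad 0.518 shift [ 0.043 -0.116 -0.001]
0.45 [-217.    4.  222.] rad 0.509 shift [ 0.053 -0.124 -0.001]
0.35 [-206.   11.  222.] rad 0.5 shift [ 0.065 -0.131 -0.001]
0.25 [-194.   17.  222.] rad 0.494 shift [ 0.077 -0.137 -0.001]
0.15 [-180.   21.  222.] rad 0.489 shift [ 0.09  -0.141 -0.001]
0.05 [-167.   24.  222.] rad 0.485 shift [ 0.104 -0.144 -0.001]
```

View pics/s6.png

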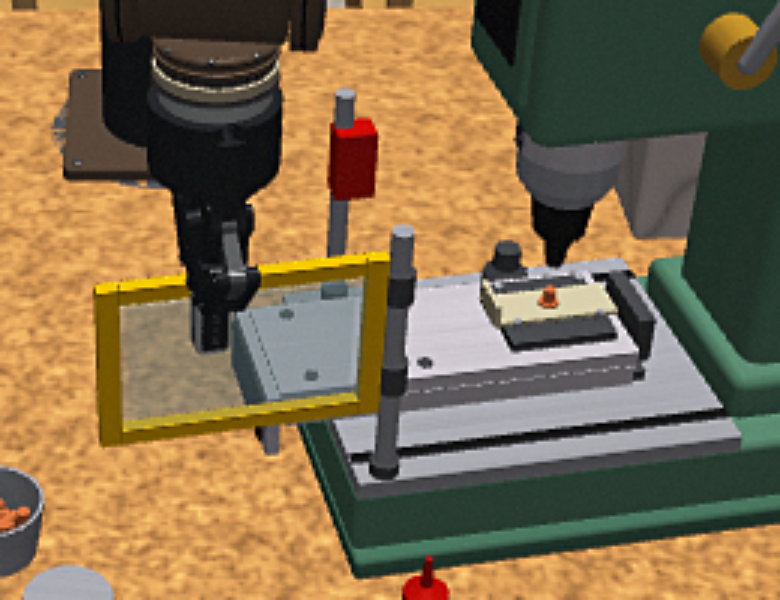

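View pics/w6.png

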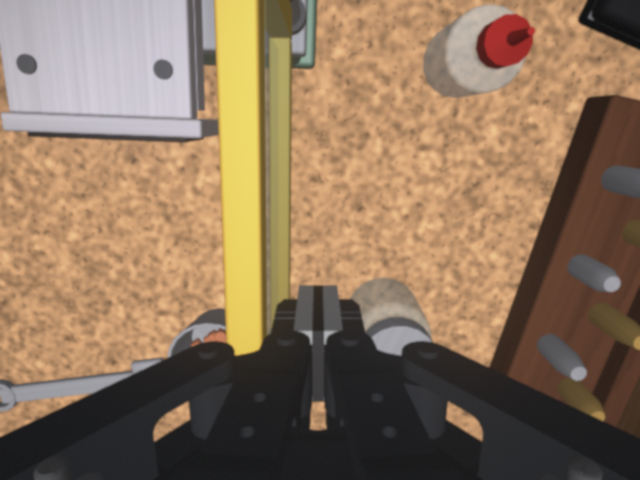

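>>> arm_command(steps=[[[0, 0, 0], [0, -0.014, 0], -1], [[0, 0, 0], [-0.001, -0.026, 0], -1], [[0, 0, 0], [0, -0.038, 0], -1], [[0, 0, 0], [0.002, -0.05, 0], -1], [[0, 0, 0], [0.006, -0.062, 0], -1], [[0, 0, 0], [0.01, -0.074, 0], -1], [[0, 0, 0], [0.017, -0.086, 0], -1], [[0, 0, 0], [0.024, -0.097, 0], -1], [[0, 0, 0], [0.024, -0.097, 0], -1]])

```text
time: 10.22
eef_pos: [0.5369, 0.0262, 0.2208]
tcp_rot: [0.628, 0.778, -0.004, 0.0]
contact_force: [0.0, -0.2, 0.2]
opening: -0.006
```

```bash
python3 - <<'E'
from arc import *
import cv2
c=read_camera("wrist");cv2.imwrite("pics/w7.png",c["frame"][:,:,::-1])
c=read_camera("scene");cv2.imwrite("pics/s7.png",cv2.resize(c["frame"][150:350,260:520,::-1],None,fx=3,fy=3))
st();arc(np.arange(.75,-0.1,-.1))
E
```

```text
t 10.325 mach mm [-246.7  -22.1  220.5] F [-0.02 -0.12 -0.18] q [-0.14 -0.    1.92 -0.01  1.23 -0.35] op 0.0 yaw [-0.21   0.978 -0.006]
0.75 [-246.  -23.  222.] rad 0.539 shift [ 0.001  0.001 -0.002]
0.65 [-238.  -13.  222.] rad 0.528 shift [ 0.009 -0.009 -0.002]
0.55 [-228.   -4.  222.] rad 0.518 shift [ 0.019 -0.018 -0.002]
0.45 [-217.    4.  222.] rad 0.509 shift [ 0.029 -0.026 -0.002]
0.35 [-206.   11.  222.] rad 0.5 shift [ 0.041 -0.033 -0.002]
0.25 [-194.   17.  222.] rad 0.494 shift [ 0.053 -0.038 -0.002]
0.15 [-180.   21.  222.] rad 0.489 shift [ 0.066 -0.043 -0.002]
0.05 [-167.   24.  222.] rad 0.485 shift [ 0.08  -0.046 -0.002]
-0.05 [-154.   26.  222.] rad 0.484 shift [ 0.093 -0.047 -0.002]
```

View pics/s7.png

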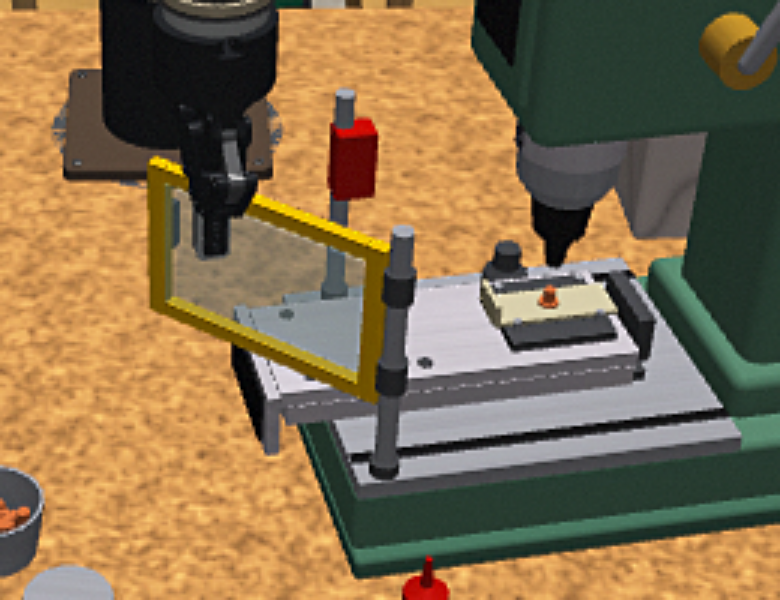

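View pics/w7.png

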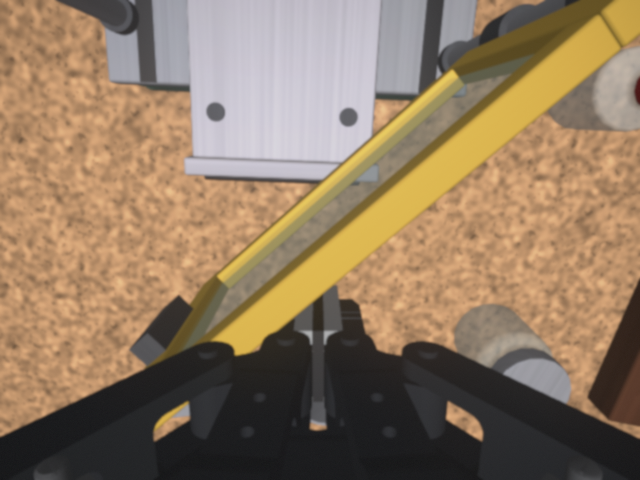

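>>> arm_command(steps=[[[0, 0, 0], [0.009, -0.009, -0.001], -1], [[0, 0, 0], [0.019, -0.018, -0.001], -1], [[0, 0, 0], [0.029, -0.026, -0.001], -1], [[0, 0, 0], [0.041, -0.033, -0.001], -1], [[0, 0, 0], [0.053, -0.038, -0.001], -1], [[0, 0, 0], [0.062, -0.042, -0.001], -1], [[0, 0, 0], [0.07, -0.044, -0.001], -1], [[0, 0, 0], [0.07, -0.044, -0.001], -1]])

```text
time: 11.32
eef_pos: [0.479, 0.0859, 0.2212]
tcp_rot: [0.628, 0.778, -0.004, -0.001]
contact_force: [-0.3, 0.3, 0.5]
opening: 0.004
```

```bash
python3 - <<'E'
from arc import *
import cv2
c=read_camera("scene");cv2.imwrite("pics/s8.png",cv2.resize(c["frame"][150:350,260:520,::-1],None,fx=3,fy=3))
st();arc([.1,.05,0])
E
```

```text
t 11.375 mach mm [-176.3   22.7  221.2] F [0.77 0.1  0.9 ] q [-0.03 -0.13  2.03 -0.01  1.24 -0.24] op -0.0 yaw [-0.211  0.977 -0.005]
0.1 [-174.   23.  222.] rad 0.487 shift [ 0.003 -0.    -0.001]
0.05 [-167.   24.  222.] rad 0.485 shift [ 0.009 -0.001 -0.001]
0 [-160.   25.  222.] rad 0.484 shift [ 0.016 -0.002 -0.001]
```

View pics/s8.png

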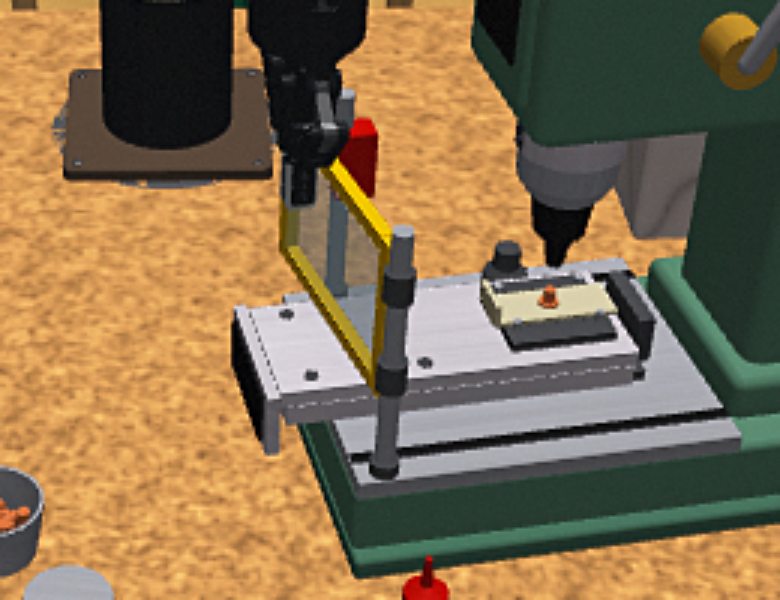

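>>> arm_command(steps=[[[0, 0, 0], [0.005, 0, 0], -1], [[0, 0, 0], [0.009, -0.001, 0], -1], [[0, 0, 0], [0.013, -0.002, 0], -1], [[0, 0, 0], [0.015, -0.002, 0], -1], [[0, 0, 0], [0.015, -0.002, 0], -1]])

```text
time: 12.0
eef_pos: [0.4742, 0.1002, 0.2213]
tcp_rot: [0.628, 0.778, -0.004, -0.001]
contact_force: [1.0, -0.7, 1.6]
opening: 0.006
```

>>> arm_command(steps=[[[0, 0, 0], [0.002, 0, 0], -1], [[0, 0, 0], [0.004, 0, 0], -1], [[0, 0, 0], [0.004, 0, 0], -1]])

```text
time: 12.38
eef_pos: [0.4736, 0.1027, 0.2213]
tcp_rot: [0.628, 0.778, -0.005, 0.001]
contact_force: [1.8, -5.8, 1.0]
opening: -0.002
```

```bash
python3 - <<'E'
from arc import *
st()
E
```

```text
t 12.375 mach mm [-158.4   24.7  221.3] F [ 1.84 -5.8   1.01] q [ 0.01 -0.13  2.04 -0.01  1.24 -0.2 ] op -0.0 yaw [-0.211  0.977 -0.008]
```

Force is rising against the stop; press a little more, then look.

>>> arm_command(steps=[[[0, 0, 0], [0.003, 0, 0], -1], [[0, 0, 0], [0.005, 0, 0], -1], [[0, 0, 0], [0.005, 0, 0], -1], [[0, 0, 0], [0.005, 0, 0], -1]])

```text
time: 12.88
eef_pos: [0.4737, 0.1025, 0.2215]
tcp_rot: [0.628, 0.778, -0.009, 0.006]
contact_force: [3.6, -17.9, 1.0]
opening: 0.002
```

```bash
python3 - <<'E'
from arc import *
st()
E
```

```text
t 12.875 mach mm [-158.6   24.7  221.5] F [  3.64 -17.88   0.99] q [ 0.01 -0.13  2.04 -0.02  1.24 -0.19] op 0.0 yaw [-0.212  0.977 -0.021]
```

Hard stop reached (18 N, no advance). Back off gently along the normal.

>>> arm_command(steps=[[[0, 0, 0], [0, 0, 0], -1], [[0, 0, 0], [-0.01, 0, 0], -1], [[0, 0, 0], [-0.03, 0, 0], -1], [[0, 0, 0], [-0.06, 0, 0], -1], [[0, 0, 0], [-0.1, 0, -0.02], -1], [[0, 0, 0], [-0.14, 0, -0.05], -1], [[0, 0, 0], [-0.19, 0, -0.08], -1], [[0, 0, 0], [-0.24, 0, -0.08], -1], [[0, 0, 0], [-0.24, 0, -0.08], -1]])

```text
time: 14.0
eef_pos: [0.5246, -0.1326, 0.306]
tcp_rot: [0.629, 0.777, -0.009, 0.005]
contact_force: [-0.6, 0.5, -0.3]
opening: -0.001
```

```bash
python3 - <<'E'
from arc import *
import cv2
A=read_camera("scene");f=A["frame"].copy()
B=read_camera("side");cv2.imwrite("pics/s9b.png",B["frame"][:,:,::-1])
st()
for g in (0,.1):
    print(g,[proj(A,M(*P,guardp(g,190,5,z)))[0].round(1) for z in (260,140)],proj(B,M(*P,guardp(g,190,5,260)))[0].round(1))
print("hinge",proj(A,M(*P,[-145,-100,276])))
cv2.imwrite("pics/s9.png",cv2.resize(f[150:350,260:520,::-1],None,fx=3,fy=3))
E
```

```text
t 14.1 mach mm [-396.5   23.2  305.4] F [-0.31 -0.91 -0.47] q [-0.42 -0.06  1.82 -0.02  1.38 -0.63] op 0.0 yaw [-0.211  0.977 -0.018]
0 [array([362.7, 183. ]), array([360.5, 230.8])] [399.2 240.3]
0.1 [array([354.1, 184.3]), array([352.3, 232.2])] [393.1 233.6]
hinge [[394.19279608 225.57225865]]
```

View pics/s9.png

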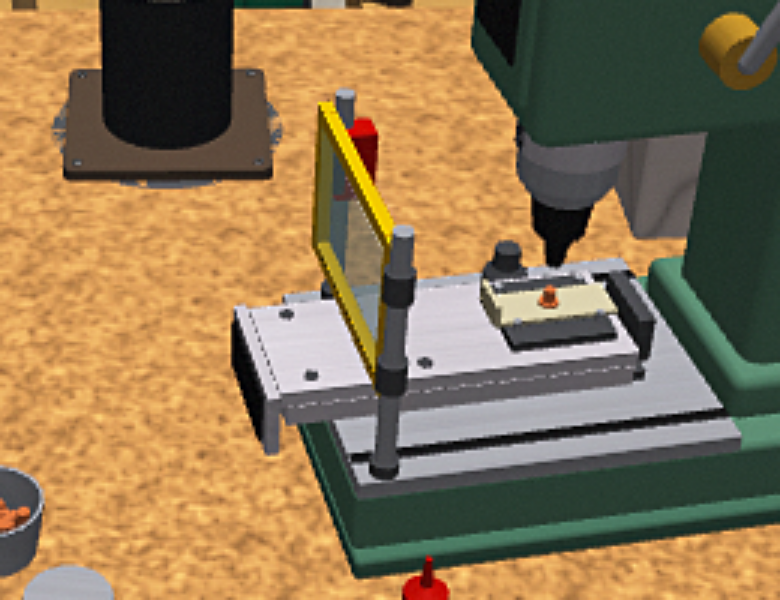

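View pics/s9b.png

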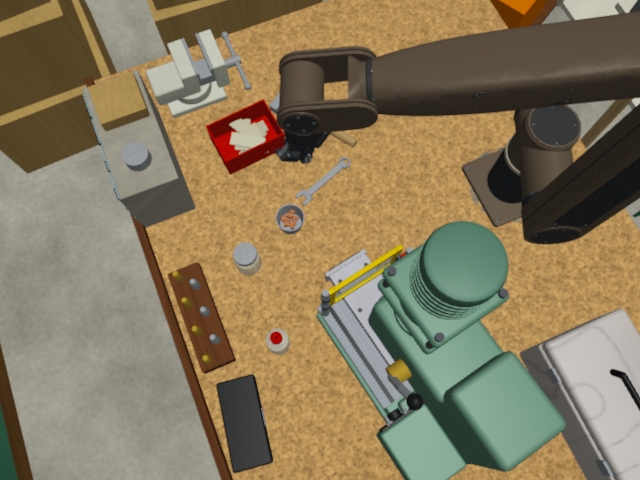

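```bash
python3 - <<'E'
from plant import *
print(sign_off())
E
```

```text
the job is handed in; nothing more can be done
None
```

The shuttle is home, the guard is shut and the job is handed in at about 14 s of the 64 s. `sign_off` gives no verdict.

- **Shuttle:** I pushed it by the black pad with the closed fingertips, with the guard still open at about 1.85 rad. It stopped moving at 16 N, and I pressed a little further. The picture shows the carriage against its end stop, and the fingertip position fits the pad being at its home position.
- **Guard:** I then swung it shut by its outside face. Early in the swing, part of the contact may have been a finger link on the outer top edge rather than the fingertip itself. At the end it held at 18 N without advancing.
- **Last pictures:** I backed the arm off to free air. The guard's free corner showed about 3 px past where I predicted it for a fully shut guard. It was about 12 px away from where it would be at 0.1 rad open, so I read it as shut.
- **Surroundings:** The shuttle had not moved. The cup, jar, oil bottle, wrench and anvil looked unmoved, and so did the bin. The hammer was partly hidden behind the arm, but the arm never went near it.
- **Checks:** None failed. The machine pose fit agreed with the pictures to within 1–2 px.

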